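# Scrub the leaning tumbler with the glass brush

### The arm

A 7-joint arm with a two-finger parallel gripper is mounted at the origin on the work surface. World frame = base frame: x ahead of the robot, y to its left, z up, the work surface at z = 0. Lengths are in m, angles in degrees, forces in N, time in s.
With the tool pointing down it reaches from about 0.35 to 0.9 m from the base axis. Payload 7.2 kg.
Tool frame: the origin (TCP) lies at the centre of the arm's flange, where the gripper is bolted on; the fingertips stand 173 mm ahead of it and the grasp point (between the pads) lies 155 mm ahead of it; z points along the fingers, y is the direction in which the jaws open and shut (so a half turn about z gives the same grasp; the last joint's range is limited). The gripper opens to 85 mm and grips with 20 to 120 N. Pads are 22 mm wide; open, the fingers measure 114 mm over their backs; the gripper's body (76 mm by 85 mm) begins 54 mm behind the grasp point. The pads swing forward as they close: fully open they stand 13 mm farther back than shut.
Start: joints at [-3.908, 23.554, -0.728, 91.456, 0.321, 64.991, -4.71], TCP at [0.625, -0, 0.405] pointing down, gripper open.
Joint ranges: [-169.25, 169.25], [-16.82, 113.86], [-84.01, 82.57], [7.8, 145.47], [-59.2, 239.2], [7.22, 106.19], [-163.78, 163.78]. Speed limits (degrees/s): [136.94, 136.94, 172.46, 172.46, 180, 180, 180].

### API

Orientations are given as [roll, pitch, yaw] about the fixed x, y, z axes, in that order (R = Rz(yaw) Ry(pitch) Rx(roll)).
In Python, from station import robot gives the robot as it stands. Calls block until the motion is done:
- robot.movep(position, orientation): joint-space move of the TCP to a pose.
- robot.move_l(position, rate=0.15, frame=None, contact_N=None): straight line of the TCP; frame=None keeps the orientation; rate is the mean speed in m/s. With contact_N (N) it stops when the force on the tool has changed by that much, and returns True; else False.
- robot.movej(angles): joint-space move.
- robot.gripper_to(opening, strength=None): opening from 0.0 (shut) to 1.0 (fully open); strength is the grip in N (None keeps the last); returns when the fingers have stopped.
- robot.dwell(seconds).
- robot.inverse_kinematics(position, orientation): joint angles nearest the present ones, or None.
- robot.camera(name): name is "scene" or "side" or "wrist"; returns the picture (384x512x3 uint8, red, green, blue); there is no depth.
- robot.camera_model(name): a dict with "fovy" (degrees; the focal length in pixels is half the picture's height over the tangent of half this angle, whatever the lens; pixels are square), "cx", "cy" (the principal point, pixels), "eye" and "rotation" of the camera in the world; the wrist camera has in their place "tool_from_camera" (4x4, takes a point from camera to tool coordinates, whose origin is the TCP and whose axes are the flange's). Camera axes: x right, y down, z forward; pixel columns grow to the right and rows downward; lengths in m; the calibration is good to about 2 mm. The wrist camera is an equidistant fisheye: a pixel r from the principal point sees the ray r / f radians off the axis. A picture is of the moment at which its call begins: read the wrist's pose just before it. camera_model takes no time and is no camera call.
A pose or a line that the arm cannot do raises robot.MotionError and nothing moves.
- robot.finish_job(): hands the job in, once; it reports no verdict.
Readings, each from a call of its own:
- robot.current_t(): time.
- robot.current_joint_positions(): joint angles.
- robot.current_joint_vel(): joint speeds.
- robot.current_tau(): joint torques, N m.
- robot.current_position(): TCP position.
- robot.current_orientation(): TCP orientation.
- robot.current_contact_force(): force on the tool from outside, world axes, zero at the start.
- robot.current_torque(): the same for the moment, N m.
- robot.current_grip_width(): opening from 0.0 (shut) to 1.0 (fully open).
Only numpy, scipy, OpenCV 4.12 (cv2) and the standard library are available. Lean on these libraries where they do the work, as an engineer would, in place of code of your own. Each camera call takes 0.05 s, during which the arm holds its last target. There are 200 camera calls.

### The job

The blue tumbler leaning in the dish rack needs scrubbing inside: take the brush from its stand, feel for the tumbler's bottom and press the soft nose gently onto it, then, with the head held lightly against the inside wall, rub up along it until the nose is well over halfway up, still inside; do this bottom-then-up stroke twice. Go easy on the crockery, disturb nothing else, and leave the tumbler leaning in its place. Then hang the brush back upright in its stand, collar flat on both prongs of the fork, and let go.

Things in the scene. Friction and masses are not known exactly. Their poses are not given: they have to be found in the camera images.
- brush: Straight round glass brush, 200 mm long, 0.1 kg. Origin: tip of its nose; z runs to the handle's end. Teal head z = 0 to 74 mm, 44 mm across, firm but for its soft nose: the first 11 mm, 28 to 41 mm across. Steel stem 12 mm across to z = 135; flat white collar 36 mm across, z = 135 to 141; white handle 22 mm across, z = 141 to 200. Starts hanging nose down in the stand's fork.
- brush_grip (a point): Point on the brush's axis mid-handle, 172 mm from the nose, 31 mm above the collar's upper face: where to grip, the fingers pointing along the brush towards the nose.
- stand: Fixed steel brush stand. Origin on the worktop under the seat; z up; its fork is open towards its -x. Base plate 12 mm thick, x -47 to +67, y +-47 mm; post 12 mm across at x = +48. Nothing stands above the fork.
- stand_seat (a point): Middle of the fork's seat, 165 mm above the worktop at the prongs' top faces; axes as the stand's. Prongs run along x, 8 mm wide and thick, 18 mm apart, for the 12 mm stem; the gap is closed at x = +10 mm, open at x = -32. The last 6 mm of each prong is a lip 5 mm higher: lift the collar over the lips to go in or out. The brush hangs with its collar's underside at this height.
- rack: Fixed wire dish rack, 205 mm (x) by 315 mm (y), frame 45 mm high, origin on the worktop. Two cup places at y = +55 and -55 mm; two upright plates, 160 mm high, at y = -120 to -180. A cup leans 30 degrees from vertical, mouth towards the rack's -x and up (roughly to the robot), its foot on two bars, its lower side on two wire rails. Nothing holds its upper side.
- tumbler: The blue ceramic tumbler to scrub, loose, 0.5 kg, in either cup place. Straight round cup 120 mm high, 74 mm across outside, 66 mm inside. Its flat base is heavy and 10 to 28 mm thick, how thick cannot be told from outside: feel for the inner floor. Origin: centre of its underside; z along its axis to the mouth; its -x points to the lower wall, the one on the rails; y level.
- tumbler_mouth (a point): Centre of the tumbler's mouth, on the axis at the height of the rim.
- white_cup: Bystander: white cup of the same shape, loose in the rack's other cup place. Leave alone.
- soap: Bystander: blue round soap bottle, 64 mm across, 170 mm high, standing loose. Origin under its centre.
- dish_liquid: Bystander: amber bottle of dish liquid, 62 mm across, 180 mm high, standing loose. Origin under its centre.
- mug: Bystander: white mug, 80 mm across, 90 mm high, standing loose, handle at its +y. Origin under its centre.
- brush_collar (a point): Point on the brush's axis at the underside of its white collar, 135 mm from the nose.
- brush_nose (a point): Tip of the brush's soft nose, on its axis; unpressed, this point is at the brush's origin.
- brush_tip (a joint): How far the brush's soft nose is pressed in along the brush, in m: 0 free, 0.005 fully in. It takes about 2.5 N per mm, then it is firm. Pressing the nose onto the bottom by 1 mm or more counts; the rest of the head is firm.
Mind the look-alikes: they are no part of the job. Of the things shaped like the stand, the steel one is meant.

How it is judged:
By the outcome, as a careful person would: the job done as asked, in the order asked, and still so for the second after the job is handed in, with the robot touching nothing.
It also fails if it takes over 72 s, if anything falls off the work surface, if the arm or the gripper's body presses on something with over 40 N, if the wrist force passes 120 N, or if a joint passes its speed limit or range.

## Working session

There is one attempt and no reset: what is moved stays moved. The work goes in short steps, each a Python script; the robot and the scene stay as the last script left them, time stands still between calls to the robot, and variables do not carry over. Pictures are saved under pics/ and viewed, about 8 in all and at most 12, crops included, and the job is handed in when it is done.

```bash
mkdir -p pics; ls
cat > h.py <<'E'
import numpy as np, cv2
from station import robot
from scipy.spatial.transform import Rotation as R
def rot(rpy): return R.from_euler('xyz',rpy,degrees=True).as_matrix()
def ray(name,px):
    m=robot.camera_model(name); f=192/np.tan(np.radians(m['fovy']/2))
    Rm=np.array(m['rotation']); d=np.array([(px[0]-m['cx'])/f,(px[1]-m['cy'])/f,1.])
    return np.array(m['eye']),Rm@d
def onz(name,px,z):
    e,d=ray(name,px); return e+d*(z-e[2])/d[2]
def proj(name,P):
    m=robot.camera_model(name); f=192/np.tan(np.radians(m['fovy']/2))
    c=np.array(m['rotation']).T@(np.array(P)-np.array(m['eye'])); return np.array([m['cx']+f*c[0]/c[2],m['cy']+f*c[1]/c[2]])
def tri(n1,p1,n2,p2):
    e1,d1=ray(n1,p1);e2,d2=ray(n2,p2)
    s=np.linalg.lstsq(np.array([d1,-d2]).T,e2-e1,rcond=None)[0]
    a=e1+s[0]*d1;b=e2+s[1]*d2; return (a+b)/2,np.linalg.norm(a-b)
def snap(name,fn,crop=None,k=1):
    im=robot.camera(name)[:,:,::-1]
    if crop: x0,y0,x1,y1=crop; im=im[y0:y1,x0:x1]
    if k!=1: im=cv2.resize(im,None,fx=k,fy=k,interpolation=cv2.INTER_CUBIC)
    cv2.imwrite('pics/'+fn,im)
E
python3 - <<'E'
from h import *
for n in('scene','side'):
    im=robot.camera(n)[:,:,::-1]; cv2.imwrite(f'pics/{n}0.png',im)
    m=robot.camera_model(n); print(n,m['fovy'],m['cx'],m['cy'],m['eye'],np.array(m['rotation']).round(3).tolist())
print(robot.camera_model('wrist'))
a=cv2.imread('pics/scene0.png');b=cv2.imread('pics/side0.png')
E
```

```text
pics
scene 47.131393953650985 258.2076869328535 188.74086363831412 [1.20999274 0.0864668  0.81779597] [-133.623, 0.976, 87.964]
side 53.84270607089815 256.887419303634 187.86462640238304 [-0.00211328  0.882979    0.72106184] [-122.724, 1.343, -147.041]
{'fovy': 65.70646984690485, 'cx': 253.50167181297806, 'cy': 192.4834978883417, 'tool_from_camera': array([[-3.55383528e-04, -9.63992799e-01, -2.65928106e-01,
         6.65448145e-02],
       [ 9.99999936e-01, -3.32999555e-04, -1.29261750e-04,
         7.31845912e-04],
       [ 3.60534547e-05, -2.65928135e-01,  9.63992856e-01,
         3.01521670e-02],
       [ 0.00000000e+00,  0.00000000e+00,  0.00000000e+00,
         1.00000000e+00]])}
```

View pics/scene0.png

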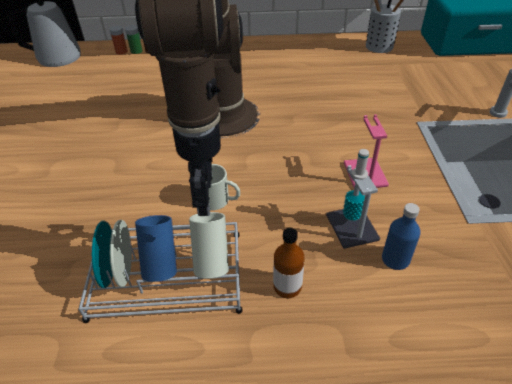

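View pics/side0.png

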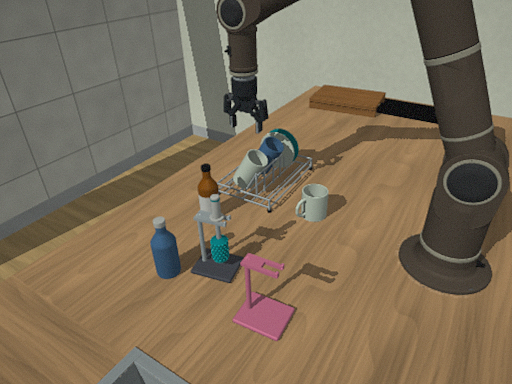

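The scene view shows the blue tumbler (157,248) next to the white cup (209,245), and the steel stand with the brush (358,200). The possible mix-ups are the pink empty stand (375,150), the soap bottle (402,240) and the plates (103,255). I'll take the grey stand that holds the brush and the blue cup in the rack, and check both in a close crop.

```bash
sed -i "s/Rm=np.array(m\['rotation'\])/Rm=rot(m['rotation'])/; s/np.array(m\['rotation'\]).T/rot(m['rotation']).T/" h.py
python3 - <<'E'
from h import *
a=cv2.imread('pics/scene0.png');b=cv2.imread('pics/side0.png')
def c(im,x,y,w,h,W,H): return cv2.resize(im[y:y+h,x:x+w],(W,H),interpolation=cv2.INTER_CUBIC)
# each: 400x300 ; stand scene 320..400 x 140..260 ; 
top=np.hstack([c(a,320,145,100,75,400,300),c(b,170,185,100,75,400,300)])
bot=np.hstack([c(a,80,200,160,120,400,300),c(b,225,115,100,75,400,300)])
cv2.imwrite('pics/crop1.png',np.vstack([top,bot]))
E
```

```text
(no output)
```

View pics/crop1.png

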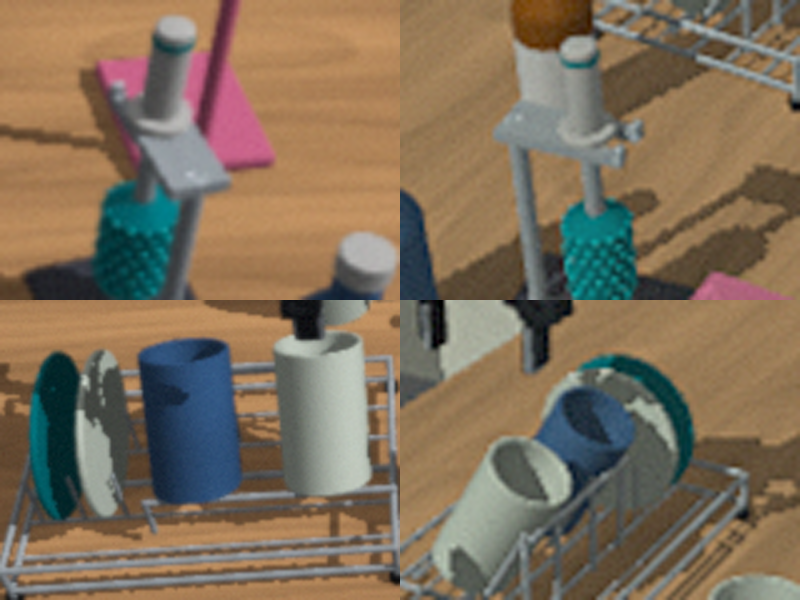

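Run:
```python
from h import *
np.set_printoptions(precision=4,suppress=True)
A=lambda x,y:(320+x/4,145+y/4); B=lambda x,y:(170+(x-400)/4,185+y/4)
C=lambda x,y:(80+x/2.5,200+(y-300)/2.5); D=lambda x,y:(225+(x-400)/4,115+(y-300)/4)
print('top',tri('scene',A(177,25),'side',B(578,46)))
print('collar',tri('scene',A(160,113),'side',B(588,133)))
for p in [(118,88),]: print('lip scene',onz('scene',A(*p),.17))
for p in [(633,128),(618,152)]: print('lips side',onz('side',B(*p),.17))
for p in [(172,190),(229,180),(195,135)]: print('plate scene',onz('scene',A(*p),.165))
for p in [(495,135),(513,103)]: print('plate side',onz('side',B(*p),.165))
for p in [(327,218),(343,246),(379,238)]: print('base scene',onz('scene',p,.012))
print('tmouth',tri('scene',C(185,352),'side',D(594,420)))
print('wmouth',tri('scene',C(318,345),'side',D(530,473)))
for p in [(85,318),(239,310)]: print('rack foot',onz('scene',p,0.005))
for p in [(746,478)]: print('rack corner side',onz('side',D(*p),0.045))
for p in [(5,575),(396,560),(390,358)]: print('rack frame scene',onz('scene',C(*p),0.045), onz('scene',C(*p),0.01))
```

```text
top (array([0.4894, 0.3273, 0.2285]), np.float64(0.0015920578114527657))
collar (array([0.4882, 0.3275, 0.1653]), np.float64(0.0015507096632069385))
lip scene [0.4707 0.3062 0.17  ]
lips side [0.464 0.315 0.17 ]
lips side [0.4576 0.3385 0.17  ]
plate scene [0.5484 0.321  0.165 ]
plate scene [0.5424 0.3527 0.165 ]
plate scene [0.5062 0.3425 0.165 ]
plate side [0.536  0.3591 0.165 ]
plate side [0.5482 0.328  0.165 ]
base scene [0.4783 0.2689 0.012 ]
base scene [0.5678 0.2929 0.012 ]
base scene [0.5481 0.3816 0.012 ]
tmouth (array([ 0.593 , -0.1165,  0.1479]), np.float64(0.0034764918351098467))
wmouth (array([ 0.5889, -0.0081,  0.1472]), np.float64(0.00107802587372649))
rack foot [ 0.724  -0.2675  0.005 ]
rack foot [0.72   0.0501 0.005 ]
rack corner side [ 0.5154 -0.2595  0.045 ]
rack frame scene [ 0.7298 -0.2605  0.045 ] [ 0.7081 -0.2762  0.01  ]
rack frame scene [0.7306 0.0507 0.045 ] [0.7089 0.0491 0.01  ]
rack frame scene [0.5138 0.0457 0.045 ] [0.4823 0.0439 0.01  ]
```

```bash
cat >> h.py <<'E'
def wpix(P,pos,rpy):
    m=robot.camera_model('wrist'); T=np.array(m['tool_from_camera']); f=192/np.tan(np.radians(m['fovy']/2))
    t=rot(rpy).T@(np.array(P)-np.array(pos)); c=T[:3,:3].T@(t-T[:3,3])
    th=np.arctan2(np.hypot(c[0],c[1]),c[2]); ph=np.arctan2(c[1],c[0]); return np.array([m['cx']+f*th*np.cos(ph),m['cy']+f*th*np.sin(ph)])
def wonz(px,z,pos,rpy):
    m=robot.camera_model('wrist'); T=np.array(m['tool_from_camera']); f=192/np.tan(np.radians(m['fovy']/2))
    u=np.array([px[0]-m['cx'],px[1]-m['cy']]); r=np.hypot(*u); th=r/f
    d=rot(rpy)@T[:3,:3]@np.array([*(u/max(r,1e-9)*np.sin(th)),np.cos(th)]); e=np.array(pos)+rot(rpy)@T[:3,3]
    return e+d*(z-e[2])/d[2]
def eul(M): return R.from_matrix(M).as_euler('xyz',degrees=True)
E
python3 - <<'E'
from h import *
np.set_printoptions(precision=3,suppress=True)
print(robot.current_t(),robot.current_orientation(),robot.current_contact_force())
for y in (90,-90):
    D=rot([180,0,y]); Tt=rot([0,-30,0])@D
    print(y,eul(Tt),(Tt[:,2]))
    for p,M in [((.489,.3275,.457),D),((.489,.3275,.357),D),((.43,-.1165,.431),Tt),((.38,-.1165,.517),Tt),((.48,-.1165,.344),Tt)]:
        print(robot.inverse_kinematics(list(p),list(eul(M))))
robot.movep([.489,.3275,.447],[180,0,90]); 
p,o=robot.current_position(),robot.current_orientation(); print(p,o,robot.current_t())
snap('wrist','w1.png'); print(wpix((.489,.3275,.23),p,o),wpix((.489,.3275,.171),p,o))
E
```

```text
0.1 [-179.92     0.006   90.002] [-0.844  0.504 -0.405]
90 [150.   0.  90.] [ 0.5   -0.    -0.866]
[-32.585  18.088  -7.725  92.303   2.549  69.781 -40.813]
[-32.73   22.875  -7.633  99.477   3.495  57.878 -41.629]
[  2.707  -3.85    8.042 124.634  -9.783  30.     18.081]
[  1.506 -14.306   8.986 120.841  -4.569  43.862  13.265]
[ 10.693   8.654  -1.007 125.301 -16.226  17.05   24.042]
-90 [-150.    0.  -90.] [ 0.5   -0.    -0.866]
[ -8.19   22.854 -41.208  90.637  15.571  72.397 128.093]
[ -8.268  28.381 -41.534  97.79   20.944  61.85  123.567]
[  79.931   -0.387  -65.748  121.196  -14.581   30.518 -155.197]
[  62.306  -13.721  -38.53   118.333  -27.151   46.986 -143.284]
[ -42.9     13.204   61.542  127.954  -52.195   24.307 -120.563]
[0.49  0.326 0.447] [179.983   0.055  89.872] 1.4417
[250.835 211.983] [251.411 189.215]
```

View pics/w1.png

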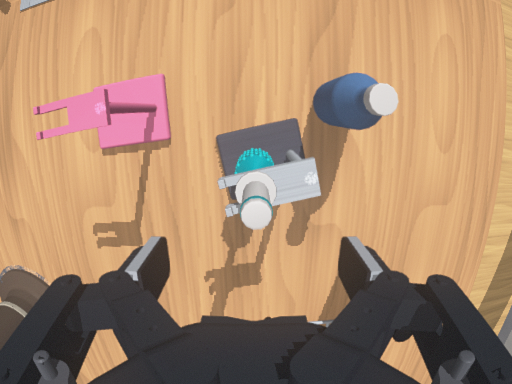

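Run:
```python
from h import *
np.set_printoptions(precision=4,suppress=True)
p,o=robot.current_position(),robot.current_orientation()
W=lambda px,z:wonz(px,z,p,o)
print('top',W((257,212),.23),'collar',W((256,187),.171))
l=[W((222,184),.17),W((231,211),.17)]; print('lips',l)
print('plate',W((317,159),.165),W((320,191),.165),W((238,175),.165))
print('base',W((217,136),.012),W((299,120),.012))
```

```text
top [0.4932 0.3273 0.23  ] collar [0.4931 0.3292 0.171 ]
lips [array([0.4639, 0.3318, 0.17  ]), array([0.4711, 0.3073, 0.17  ])]
plate [0.5461 0.3527 0.165 ] [0.5502 0.3239 0.165 ] [0.4775 0.3385 0.165 ]
base [0.4413 0.3604 0.012 ] [0.5529 0.3823 0.012 ]
```

Run:
```python
from h import *
np.set_printoptions(precision=4,suppress=True)
robot.movep([.43,-.115,.431],[150,0,90])
p,o=robot.current_position(),robot.current_orientation(); print(list(p),list(o),robot.current_t())
snap('wrist','w2.png'); print(wpix((.593,-.1165,.148),p,o))
print(robot.current_joint_positions())
```

```text
[np.float64(0.430605273657231), np.float64(-0.11421087623901809), np.float64(0.4312022070051318)] [np.float64(149.99831853033248), np.float64(0.01115064614770285), np.float64(90.08292338767461)] 3.1167
[251.6177 180.566 ]
[-18.3515  -5.7481  27.5153 125.6156  -4.4871  29.9593  13.1458]
```

View pics/w2.png

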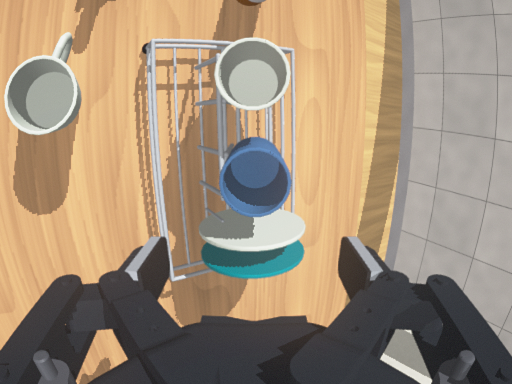

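Run:
```python
from h import *
im=cv2.imread('pics/w2.png')[30:230,200:310]
cv2.imwrite('pics/w2c.png',cv2.resize(im,None,fx=3,fy=3,interpolation=cv2.INTER_CUBIC))
```

```text
(no output)
```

View pics/w2c.png

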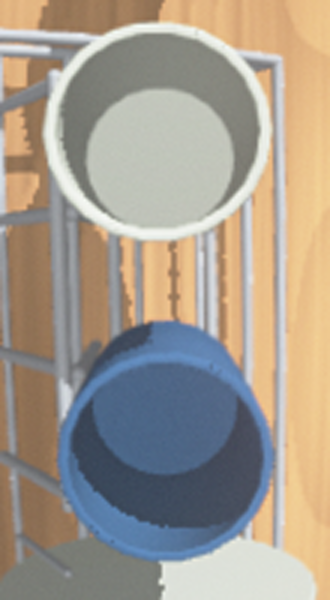

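Run:
```python
from h import *
np.set_printoptions(precision=4,suppress=True)
p,o=[.430605,-.114211,.431202],[149.998,.011,90.083]
def wr(px):
    a=wonz(px,.3,p,o);b=wonz(px,.1,p,o); return a,(b-a)
def multi(rs):
    A=0;b=0
    for e,d in rs:
        d=d/np.linalg.norm(d);Q=np.eye(3)-np.outer(d,d);A=A+Q;b=b+Q@e
    x=np.linalg.solve(A,b); return x,[np.linalg.norm((np.eye(3)-np.outer(d,d)/(d@d))@(x-e)) for e,d in rs]
C=lambda x,y:(80+x/2.5,200+(y-300)/2.5); D=lambda x,y:(225+(x-400)/4,115+(y-300)/4)
m,res=multi([ray('scene',C(185,352)),ray('side',D(594,420)),wr((255.3,181.3))]); print('blue',m,res)
w,res=multi([ray('scene',C(318,345)),ray('side',D(530,473)),wr((252.5,74))]); print('white',w,res)
for z in(.144,.148):print(wonz((255.3,181.3),z,p,o),wonz((252.5,74),z,p,o))
ax=np.array([.5,0,-.866])
for d in(.09,.1,.11):
    print(d,wpix(m+d*ax,p,o),wpix(m+d*ax+[0,.033,0],p,o)-wpix(m+d*ax-[0,.033,0],p,o), 'obs 255,169.3')
```

```text
blue [ 0.5945 -0.1167  0.1489] [np.float64(0.0017476237438024851), np.float64(0.002604074667238987), np.float64(0.0020692714255168445)]
white [ 0.5909 -0.0086  0.1484] [np.float64(0.0010986683289543324), np.float64(0.0023157640444669753), np.float64(0.002526170187360789)]
[ 0.5997 -0.1189  0.144 ] [ 0.5962 -0.0084  0.144 ]
[ 0.5974 -0.1178  0.148 ] [ 0.5939 -0.009   0.148 ]
0.09 [253.384  165.2343] [  0.0651 -49.1815] obs 255,169.3
0.1 [253.387  163.9311] [  0.0637 -48.0175] obs 255,169.3
0.11 [253.3898 162.6902] [  0.0623 -46.9055] obs 255,169.3
```

Run:
```python
from h import *
np.set_printoptions(precision=4,suppress=True)
st=lambda s:print(s,robot.current_position(),robot.current_contact_force(),robot.current_grip_width(),round(robot.current_t(),2))
O=[180,0,90]
robot.movep([.492,.328,.44],O); robot.move_l([.492,.328,.357],rate=.1); st('down')
robot.gripper_to(0.0,60); st('gripped')
p=np.array(robot.current_position())
robot.move_l(list(p+[0,0,.013]),rate=.05); st('lift')
d=np.array([-np.cos(np.radians(13)),-np.sin(np.radians(13)),0])
p=np.array(robot.current_position())
hit=robot.move_l(list(p+.08*d),rate=.08,contact_N=8); print(hit); st('out')
snap('side','s1.png',(150,150,310,270),4);
```

```text
down [0.4922 0.3282 0.3577] [ 0.0001 -0.773   0.2462] 1.0004741472644425 5.78
gripped [0.492  0.3281 0.3573] [-1.1406 -1.123   2.7557] 0.2440024217732271 6.38
lift [0.4921 0.3281 0.3706] [-0.484   1.2996 -1.5317] 0.24078556446529908 6.8
False
out [0.4145 0.3101 0.3707] [ 1.0762 -0.1967 -1.3858] 0.23996213151504356 7.95
```

View pics/s1.png

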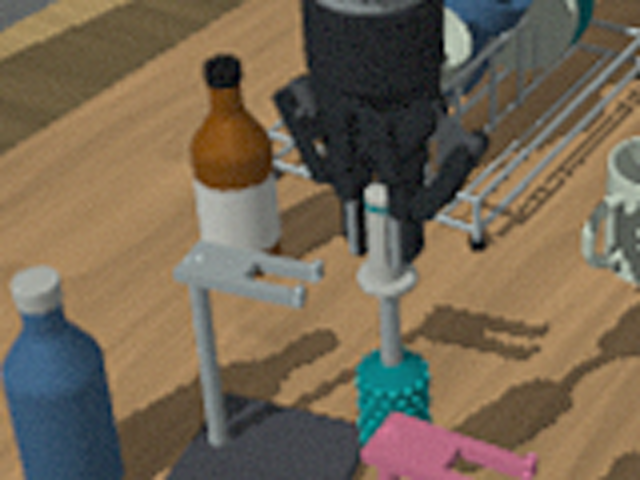

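```bash
cat >> h.py <<'E'
M=np.array([.5945,-.1167,.1489]); AX=np.array([.5,0,-.8660]); XT=np.array([.866,0,.5]); OT=[150,0,90]
def tcp(depth,side=0.,y=0.): return list(M+AX*(depth-.327)+XT*side+[0,y,0])   # nose depth below mouth
def F(n=5):
    v=[]
    for _ in range(n): v.append(robot.current_contact_force()); robot.dwell(.02)
    return np.mean(v,axis=0)
def loc():
    d=np.array(robot.current_position())-(M-.327*AX); return np.array([d@AX,d@XT,d[1]])
def ftool(f): return np.array([f@AX,f@XT,f[1]])
E
python3 - <<'E'
from h import *
np.set_printoptions(precision=4,suppress=True)
p=np.array(robot.current_position())
robot.move_l([p[0],p[1],.50],rate=.25)
robot.movep(tcp(-.04),OT); robot.dwell(.2)
f0=F(10); print('base',ftool(f0),loc(),robot.current_t()); np.save('f0.npy',f0)
h=robot.move_l(tcp(.03),rate=.07,contact_N=5); print(h,loc(),ftool(F()-f0))
if not h:
    h=robot.move_l(tcp(.08),rate=.05,contact_N=5); print(h,loc(),ftool(F()-f0),robot.current_t())
snap('wrist','w3.png',(150,60,360,240),3)
E
```

```text
base [ 1.2874 -0.453  -0.0252] [-0.0399  0.0001  0.0002] 10.625
False [ 0.0298  0.0001 -0.0001] [-0.1969 -0.3501  0.0087]
False [ 0.0798  0.0001 -0.0001] [-0.4096 -0.2839 -0.6047] 13.0917
```

View pics/w3.png

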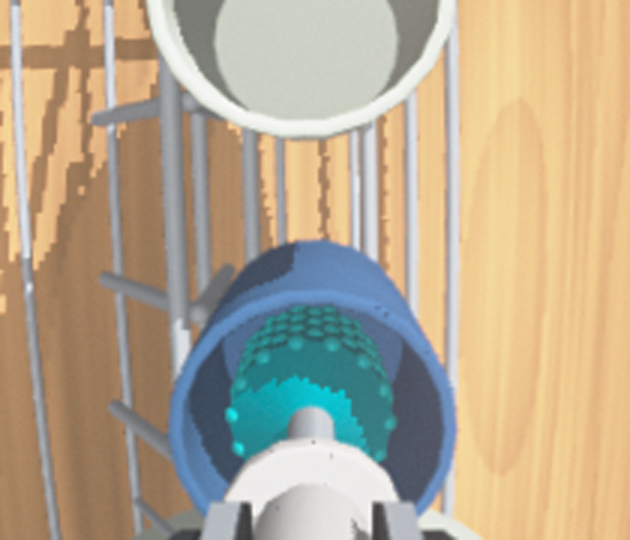

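```bash
cat > stroke.py <<'E'
from h import *
np.set_printoptions(precision=4,suppress=True)
f0=np.load('f0.npy')
def press():
    q=loc(); h=robot.move_l(tcp(.116,q[1],0),rate=.015,contact_N=5); robot.dwell(.15)
    f=ftool(F(8)-f0); q=loc(); print('bottom',h,q,f,round(robot.current_t(),2)); return h,q[0],-f[0]
def wall(d,start=0.):
    robot.move_l(tcp(d,start),rate=.03)
    h=robot.move_l(tcp(d,-.018),rate=.012,contact_N=2.5); f=ftool(F(6)-f0); q=loc(); print('wall',h,q,f,round(robot.current_t(),2)); return q[1],f[1]
E
python3 - <<'E'
from stroke import *
h,d,f=press()
if h and f>3:
    s,fs=wall(d-.004)
snap('wrist','w4.png',(150,60,360,240),3)
E
```

```text
bottom True [ 0.1011 -0.0001 -0.0001] [-6.5264  1.0757  0.0512] 14.83
wall True [ 0.0971 -0.0104  0.    ] [-1.982   2.7958 -0.1113] 16.16
```

```bash
cat >> stroke.py <<'E'
def up(d0,s,d1=.025,target=2.5):
    for d in np.linspace(d0,d1,10)[1:]:
        robot.move_l(tcp(d,s),rate=.03)
        f=ftool(F(4)-f0); print('up',loc(),f)
        s+=float(np.clip(-(target-f[1])*.0002,-.0005,.0005))
    print(round(robot.current_t(),2)); return s
E
python3 - <<'E'
from stroke import *
q=loc(); up(q[0],q[1])
snap('wrist','w5.png',(150,60,360,240),3)
E
```

```text
up [ 0.089  -0.0102 -0.    ] [-1.8855  2.5602  0.0467]
up [ 0.0811 -0.0102 -0.    ] [-1.9002  3.1419  0.0598]
up [ 0.0731 -0.0102 -0.    ] [-1.9484  3.3887  0.439 ]
up [ 0.0651 -0.01   -0.    ] [-2.1242  2.8247 -0.1276]
up [ 0.0571 -0.01   -0.    ] [-2.0587  3.0726 -0.3243]
up [ 0.049  -0.0099 -0.    ] [-1.373   2.2476 -0.1928]
up [ 0.041 -0.01  -0.   ] [-1.5214  2.2227 -0.1949]
up [ 0.0329 -0.01   -0.0001] [-1.3448  2.2429  0.0595]
up [ 0.0249 -0.01   -0.0001] [-1.7739  2.2986 -0.2339]
20.57
```

View pics/w5.png

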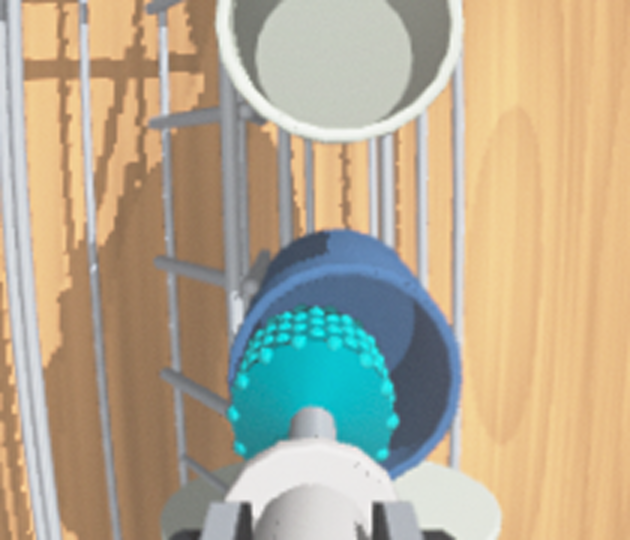

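Run:
```python
import stroke; from stroke import *
robot.move_l(tcp(.025,0),rate=.04); robot.move_l(tcp(.09,0),rate=.08); robot.dwell(.15)
f=F(10); print('free',ftool(f-f0),loc()); stroke.f0=f
h,d,fp=press()
s,fs=wall(d-.004)
robot.dwell(.1); up(loc()[0],s,target=3.)
robot.move_l(tcp(.025,0),rate=.04); print('free',ftool(F(8)-stroke.f0))
robot.move_l(tcp(-.05,0),rate=.1); print(loc(),robot.current_t(),robot.current_grip_width())
robot.movep([.4145,.3101,.50],[180,0,90]);
p,o=robot.current_position(),robot.current_orientation();print(p,o)
a=robot.camera('wrist')[:,:,::-1][80:380,130:380];b=robot.camera('scene')[:,:,::-1][140:330,70:400]
a=cv2.resize(a,(400,480));b=cv2.resize(b,(400,230));c=np.zeros((480,800,3),np.uint8);c[:,:400]=a;c[:230,400:]=b
c[230:480,400:]=cv2.resize(robot.camera('side')[:,:,::-1][100:290,150:450],(400,250))
cv2.imwrite('pics/m1.png',c)
```

```text
free [-0.2366 -0.1687  0.1241] [0.0897 0.0001 0.    ]
bottom True [ 0.1011 -0.     -0.0001] [-6.6447  1.201  -0.3274] 23.48
wall True [ 0.0971 -0.0098  0.    ] [-1.267   2.6564  0.1604] 24.77
up [ 0.0891 -0.0096 -0.    ] [-1.6229  3.4238 -0.2089]
up [ 0.0811 -0.0096 -0.    ] [-2.112   3.4297 -0.1397]
up [ 0.0731 -0.0096  0.    ] [-1.5627  3.4422 -0.2967]
up [ 0.0651 -0.0095 -0.    ] [-1.933   3.3179 -0.2385]
up [ 0.0571 -0.0095 -0.    ] [-1.7556  3.4648 -0.0764]
up [ 0.0491 -0.0094 -0.    ] [-2.1662  2.6824  0.07  ]
up [ 0.041  -0.0094 -0.    ] [-1.6047  2.8149 -0.3266]
up [ 0.0329 -0.0095 -0.    ] [-1.4575  2.4011 -0.2914]
up [ 0.0249 -0.0095 -0.0001] [-1.295   2.5651 -0.0538]
29.23
free [ 0.3823 -0.0079 -0.1166]
[-0.0496 -0.0003  0.    ] 30.6583 0.23867475354639
[0.4151 0.309  0.4999] [179.9683   0.0297  89.901 ]
```

View pics/m1.png

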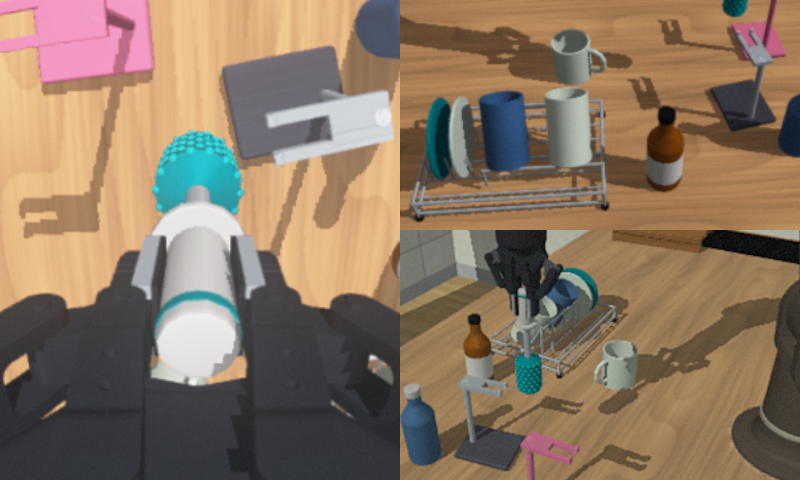

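Both strokes are done: the bottom press read about 6.5 N each time and the wall force stayed around 2.5–3.5 N. The montage shows the tumbler still leaning in the rack and the brush straight in the grip. Next I'll hang it back by retracing the path out.

Run:
```python
from h import *
np.set_printoptions(precision=4,suppress=True)
O=[180,0,90]
robot.move_l([.4145,.3101,.3712],rate=.15,frame=None); robot.dwell(.1)
st=lambda s:print(s,robot.current_position(),robot.current_orientation(),robot.current_contact_force(),round(robot.current_t(),2))
st('at')
h=robot.move_l([.492,.3281,.3712],rate=.06,contact_N=5); st(('in',h))
if not h:
    h=robot.move_l([.492,.3281,.3555],rate=.02,contact_N=4); st(('down',h))
a=robot.camera('side')[:,:,::-1][150:270,150:310];b=robot.camera('scene')[:,:,::-1][130:250,290:450]
cv2.imwrite('pics/m2.png',np.hstack([cv2.resize(x,(400,300),interpolation=cv2.INTER_CUBIC) for x in(a,b)]))
```

```text
at [0.4147 0.3103 0.3722] [179.9144  -0.0641  89.9968] [-1.3042  0.4077 -0.3125] 33.51
('in', False) [0.4917 0.3281 0.3713] [-179.9962    0.0025   90.016 ] [-0.3777 -0.2994 -1.6665] 34.98
('down', True) [0.4919 0.328  0.3573] [-179.9689    0.0242   90.0009] [-0.1736 -0.0031  4.4456] 35.64
```

View pics/m2.png

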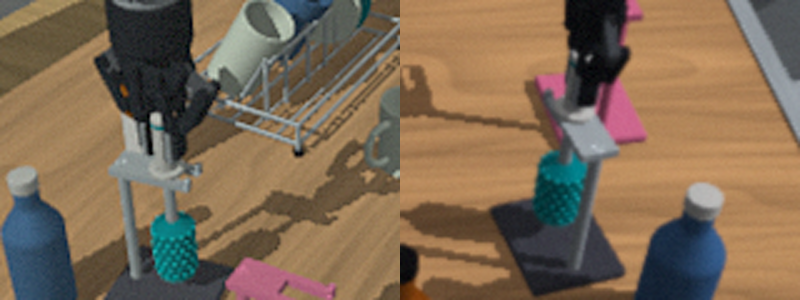

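Run:
```python
from h import *
robot.gripper_to(1.0); robot.dwell(.2)
robot.move_l([.492,.3281,.50],rate=.12); robot.dwell(.3); print(robot.current_t(),robot.current_contact_force())
a=robot.camera('side')[:,:,::-1][150:270,150:310];b=robot.camera('scene')[:,:,::-1][130:250,290:450]
c=robot.camera('scene')[:,:,::-1][190:325,70:250];d=robot.camera('wrist')[:,:,::-1][60:285,150:450]
v=[cv2.resize(x,(400,300),interpolation=cv2.INTER_CUBIC) for x in(a,b,c,d)]
cv2.imwrite('pics/m3.png',np.vstack([np.hstack(v[:2]),np.hstack(v[2:])]))
```

```text
38.225 [-0.10729559  0.36437351 -0.3598298 ]
```

View pics/m3.png

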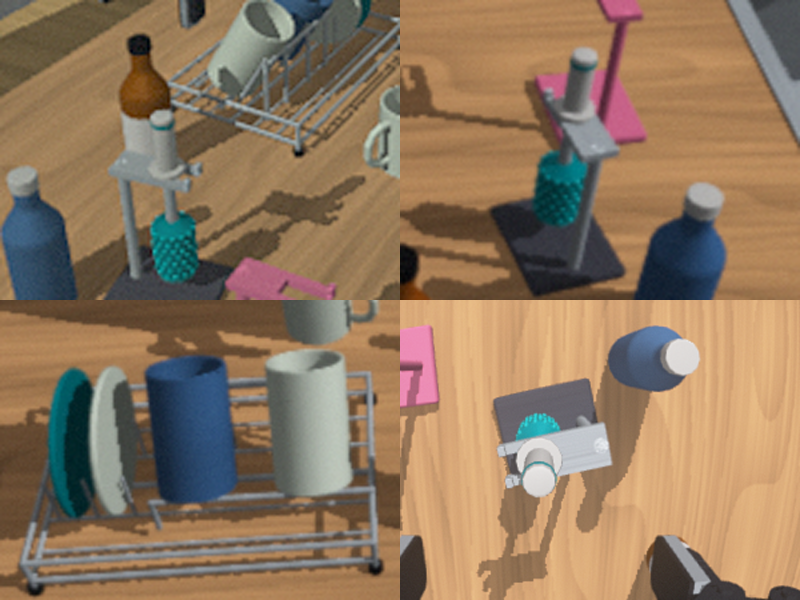

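The brush hangs upright with its collar flat on both prongs. The tumbler is still leaning in its place and the rest looks undisturbed, so I'm handing in.

```bash
python3 -c "
from station import robot
print(robot.finish_job(), robot.current_t())"
```

```text
the job is handed in; nothing more can be done
the job is handed in; nothing more can be done
```

The blue tumbler has had its two bottom-then-up strokes, and the brush is back upright in the steel stand. I handed the job in at about 38 s of the 72 s allowed; no verdict came back.

- **Bottom:** the nose met the inner floor at the same depth both times. It pressed with about 6.5 N, which by the stated 2.5 N per mm is about 2.6 mm of give; I did not read the give directly.
- **Wall:** I backed off 4 mm before each rub. The head then went up the lower wall at about 2.2–3.5 N. The nose stopped about 25 mm inside the mouth, roughly three quarters of the way up.
- **Stand:** the collar touched the prongs at the same height at which I had first gripped the brush, with about 4–5 N on contact. After letting go, the pictures show it hanging upright with the collar flat on both prongs.
- **Surroundings:** the last pictures show the tumbler still leaning in its place and the white cup, plates and bottles where they were. The mug is only partly in those crops, but it stood in its place in the pictures taken just after the strokes.

Two small disagreements came up:

- **Wrist camera:** it placed things about 3–4 mm further in x than the fixed cameras. I took values in between, and the slack was enough.
- **Axial force:** during both wall rubs a steady reading of about 1–2 N along the brush remained. I could not explain it, and it went away once the brush was off the wall.

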